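Nest the handled rinse dishes beside the analyser

ROBOT

A 7-joint arm with a two-finger parallel gripper is mounted at the origin on the work surface. World frame = base frame: x ahead of the robot, y to its left, z up, the work surface at z = 0. Lengths are in m, angles in rad, forces in N, time in s.
With the tool pointing down it reaches from about 0.4 to 0.925 m from the base axis. Payload 4.1 kg.
Tool frame: the origin (TCP) lies at the very end of the fingers, on their centre line; the grasp point (between the pads) lies 19 mm behind it (arm.hold_point_z is the distance from the TCP to the grasp point, in m); y points along the fingers, x is the direction in which the jaws open and shut, and the axes are right-handed (so a half turn about y gives the same grasp; the last joint's range is limited). The gripper opens to 85 mm and grips with 20 to 120 N. Pads are 22 mm wide; open, the fingers measure 114 mm over their backs; the gripper's body (76 mm by 85 mm) begins 54 mm behind the grasp point. The pads swing forward as they close: fully open they stand 13 mm farther back than shut.
Start: joints at [1.09, 0.398, 0.045, 1.537, -0.019, 1.207, -0.051], TCP at [0.242, -0.603, 0.231] pointing down, gripper open.
Joint ranges: [-2.82, 2.82], [-0.49, 2.23], [-1.37, 1.46], [0, 2.46], [-1.36, 4.5], [0.23, 2], [-2.94, 2.94]. Speed limits (rad/s): [2.57, 2.57, 3.14, 3.14, 3.14, 3.14, 3.14].

INTERFACE

Orientations are given as [roll, pitch, yaw] about the fixed x, y, z axes, in that order (R = Rz(yaw) Ry(pitch) Rx(roll)).
In Python, from bench import monitor, cams, ticket, arm gives the robot as it stands.
- The arm moves only by the tool play_rows, never from a script. Its argument "increments" is a list that holds one entry, the list of rows, each a list of 7 numbers: the turn, a rotation vector about the tool's x, y, z in rad, then the shift along the tool's x, y, z in m, then the finger opening in m, from 0 to 0.0854. In form: [[[ax, ay, az, dx, dy, dz, jaw], ...]]. A call has 1 to 10 rows; each row is the pose to reach, as a shift and turn from the pose commanded when the call began, along the tool's axes at that moment; what a row does not reach only later rows make up. A row lasts 1/8 s, in which the tool goes at most 62.5 mm and 10.7 degrees, less where a joint would pass 70% of its speed; a pose out of reach is approached as far as the arm can. A call with a gripper value outside its range is refused whole. The fingers move at their own pace and stop on an object; the grip force is fixed at half the most. Time passes only in rows, so rows that repeat a pose let the fingers close. It gives the time, the measured TCP pose, the force and the opening at its end, in the units of the state.
- monitor.sense(): the state, without advancing time (a new reading comes with each control period).
- cams.grab_frame(name): name is "scene" or "top" or "wrist"; returns the picture (480x640x3 uint8, blue, green, red); there is no depth.
- cams.calibration(name): a dict with "vfov" (degrees; the focal length in pixels is half the picture's height over the tangent of half this angle, whatever the lens; pixels are square), "cx", "cy" (the principal point, pixels), "k1" (the pictures are not rectified: a ray, as slopes to the right and down, at radius r is drawn at 1 + k1 r^2 times it, then the intrinsics apply), "pose" (4x4, takes a point from camera to world coordinates); the wrist camera has in their place "T_tool_cam" (4x4, takes a point from camera to tool coordinates, whose origin is the TCP and whose axes are the tool frame's). Camera axes: x right, y down, z forward; pixel columns grow to the right and rows downward; lengths in m; the calibration is good to about 2 mm. A picture is of the moment at which its call begins: read the wrist's pose just before it. calibration takes no time and is no camera call.
- ticket.hand_in(): hands the job in, once; it reports no verdict.
The state is a dict: "t": time; "joints": joint angles; "joint_vel": joint speeds; "tau": joint torques, N m; "eef_pos": TCP position; "eef_rot": TCP orientation; "wrist_force": force on the tool from outside, world axes, zero at the start; "torque": the same for the moment, N m; "grip_width": opening from 0.0 (shut) to 1.0 (fully open).
Only numpy, scipy, OpenCV 4.12 (cv2) and the standard library are available. Lean on these libraries where they do the work, as an engineer would, in place of code of your own. Each camera call takes 0.05 s, during which the arm holds its last target.

TASK

Put the three steel rinse dishes away as one nest: the medium dish (black handle) inside the large one (blue handle), which stays standing on its blue mat, and the small dish (orange handle) inside the medium one. Turn the handles at least 45 degrees apart from one another, so that none lies on another and every dish sits fully home and level; set the dishes down gently rather than dropping them, and leave the white bottle and the amber jar alone.

Things in the scene. Friction and masses are not known exactly. Their poses are not given: they have to be found in the camera images.
- mat: flat round blue mat, 124 mm across and 4 mm thick, fixed to the bench; origin at the centre of its underside, on the bench. The large dish stands on it
- large_center (a point): large steel dish, blue stick handle, c. 300 g, loose, on the mat. Bowl 64 mm high, outer radius 52 mm at rim, 44 mm at foot; wall 3, floor 4 mm. Level handle at the rim: sleeve 16 mm wide, 74 to 132 mm from the axis, 63 to 75 mm above the foot; 12 mm wide tang. Point: on the axis, 32 mm above the foot; z up, x along the handle.
- large_grip (a point): middle of the blue handle sleeve of the large dish, to pinch from above across its 16 mm width: 95 mm from the dish's axis, 69 mm above its foot (37 mm above its centre point); x outward along the handle, z up. A dish whose handle lies over another's cannot go fully home; turned clear, its handle passes 3 mm over the outer rim
- medium_center (a point): medium steel dish, black stick handle, c. 160 g, loose, on the bench. Bowl 64 mm high, outer radius 45 mm at rim, 37 mm at foot; wall 3, floor 4 mm. Level handle at the rim: sleeve 16 mm wide, 67 to 132 mm from the axis, 63 to 75 mm above the foot; 12 mm wide tang. Point: on the axis, 32 mm above the foot; z up, x along the handle. Seated in large, this point is 4 mm above the large one's.
- medium_grip (a point): middle of the black handle sleeve of the medium dish, to pinch from above across its 16 mm width: 95 mm from the dish's axis, 69 mm above its foot (37 mm above its centre point); x outward along the handle, z up. A dish whose handle lies over another's cannot go fully home; turned clear, its handle passes 3 mm over the outer rim
- small_center (a point): small steel dish, orange stick handle, c. 120 g, loose, on the bench. Bowl 64 mm high, outer radius 37 mm at rim, 30 mm at foot; wall 3, floor 4 mm. Level handle at the rim: sleeve 16 mm wide, 59 to 132 mm from the axis, 63 to 75 mm above the foot; 12 mm wide tang. Point: on the axis, 32 mm above the foot; z up, x along the handle. Seated in medium, this point is 4 mm above the medium one's.
- small_grip (a point): middle of the orange handle sleeve of the small dish, to pinch from above across its 16 mm width: 95 mm from the dish's axis, 69 mm above its foot (37 mm above its centre point); x outward along the handle, z up. A dish whose handle lies over another's cannot go fully home; turned clear, its handle passes 3 mm over the outer rim
- reagent: bystander: white plastic bottle, 52 mm across, 95 mm high; origin at the centre of its foot
- amber: bystander: amber glass jar with black cap, 44 mm across, 75 mm high; origin at the centre of its foot
Mind the look-alikes: they are no part of the job. What is shaped like the part that bears small_center but purple or yellow is not meant.

How it is judged:
At the end, for the whole second after the job is handed in: Large dish within 30 mm of the mat's centre; medium in large and small in medium, each centred within 9 mm and within 3.5 mm of fully home; all level within 3.4 degrees and at rest; handle sleeve middles 70 mm or more apart from above (about 43 degrees) (horizontal distance between large_center and mat below 0.03 m and horizontal distance between medium_center and large_center below 0.009 m and z of medium_center in the frame of large_center between 0 and 0.0075 m and horizontal distance between small_center and medium_center below 0.009 m and z of small_center in the frame of medium_center between 0 and 0.0075 m and angle between each of large_center, medium_center, small_center's own z axis and vertical below 0.06 rad and linear speed of each of large, medium, small below 0.02 m/s and horizontal distance between large_grip and medium_grip above 0.07 m and horizontal distance between each of large_grip, medium_grip and small_grip above 0.07 m); the robot touches nothing.
It fails at once if the medium dish falls free from more than about 35 mm up (height (world z) of medium_center above 0.075 m and contact force between medium and anything else below 0.02 N).
It fails at once if the small dish falls free from more than about 35 mm up (height (world z) of small_center above 0.075 m and contact force between small and anything else below 0.02 N).
It fails at once if the bottle or the jar is pushed more than 30 mm or knocked over (distance of any of reagent, amber from where it was at the start of the episode above 0.03 m or angle between any of reagent, amber's own z axis and vertical above 0.5 rad).
It also fails if it takes over 58 s, if anything falls off the work surface, if the arm or the gripper's body presses on something with over 40 N, if the wrist force passes 120 N, or if a joint passes its speed limit or range.

## Working session

There is one attempt and no reset: what is moved stays moved. The work goes in short steps, Python scripts to look and compute and a tool call to move; the robot and the scene stay as the last step left them, time stands still between calls to the robot, and variables do not carry over. Pictures are saved under pics/ and viewed, and the job is handed in when it is done.

Besides the shell and the picture viewer there is one more tool, called after ">>>" as a command line: name --argument value ..., lists and objects as JSON in quotes. play_rows: Moves the arm, as the interface text tells. Its arguments: {"type":"object","properties":{"increments":{"type":"array"}},"required":["increments"]}

```bash
ls; mkdir -p pics; python3 - <<'E'
from bench import monitor, cams, ticket, arm
import cv2
print(monitor.sense())
for n in ("scene","top"):
    cv2.imwrite(f"pics/{n}0.png",cams.grab_frame(n)); print(n,cams.calibration(n))
print(cams.calibration("wrist")); print([a for a in dir(arm) if a[0]!='_'])
E
```

```text
pics
{'t': 0.0, 'joints': array([ 1.08993943,  0.39917349,  0.04503426,  1.53788494, -0.01870066,
        1.20693078, -0.05069523]), 'joint_vel': array([ 0.00079364, -0.00124608, -0.00139516, -0.00168217,  0.00098189,
        0.00145767, -0.00061587]), 'tau': array([ 1.08945799e-04, -4.75125611e+01,  1.36437513e+00, -2.54223579e+01,
        1.15914544e-02,  9.29486006e-03,  2.32263936e-06]), 'eef_pos': array([ 0.24199675, -0.60257463,  0.23027326]), 'eef_rot': array([-1.57093122,  0.00197047, -1.18882339]), 'wrist_force': array([-0.10471577,  0.18630412,  0.50703913]), 'torque': array([-0.00440599, -0.00293128,  0.00278538]), 'grip_width': 1.002495674314848}
scene {'vfov': 52.94380938579018, 'cx': 320.2035099703545, 'cy': 237.10432468296563, 'k1': -0.11996905899038582, 'pose': array([[-0.42869758,  0.63432204, -0.6433148 ,  1.24107729],
       [ 0.90343955,  0.29790196, -0.30830407,  0.27278175],
       [-0.00391933, -0.71336525, -0.70078147,  0.84388587],
       [ 0.        ,  0.        ,  0.        ,  1.        ]])}
top {'vfov': 44.601995703669274, 'cx': 311.47544274569424, 'cy': 2
[... 189 characters left out ...]
6901e-02,
        -8.72924767e-02],
       [-1.81780218e-02, -7.90811874e-02, -9.96702426e-01,
         1.51981036e+00],
       [ 0.00000000e+00,  0.00000000e+00,  0.00000000e+00,
         1.00000000e+00]])}
{'vfov': 67.54960877864036, 'cx': 316.406794078704, 'cy': 235.6726957608532, 'k1': -0.07290202789111425, 'T_tool_cam': array([[ 9.99999412e-01,  1.08409722e-03, -3.41526302e-05,
         1.40178383e-04],
       [ 3.61282944e-04, -3.03236802e-01,  9.52915165e-01,
        -1.44095299e-01],
       [ 1.02269634e-03, -9.52914617e-01, -3.03237015e-01,
         7.81884008e-02],
       [ 0.00000000e+00,  0.00000000e+00,  0.00000000e+00,
         1.00000000e+00]])}
['Unreachable', 'hold_point_z']
```

View pics/scene0.png

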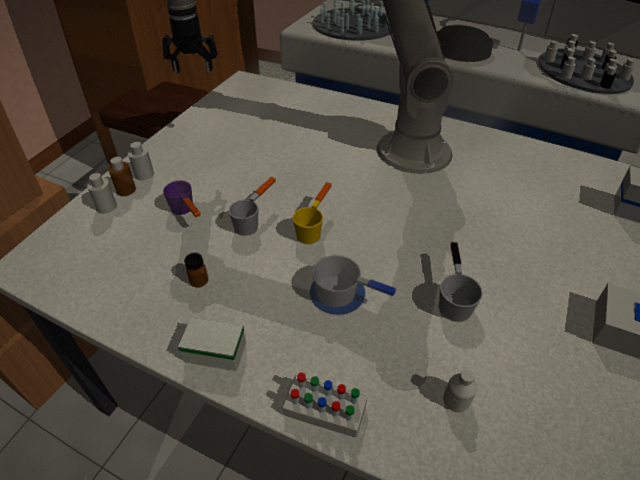

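View pics/top0.png

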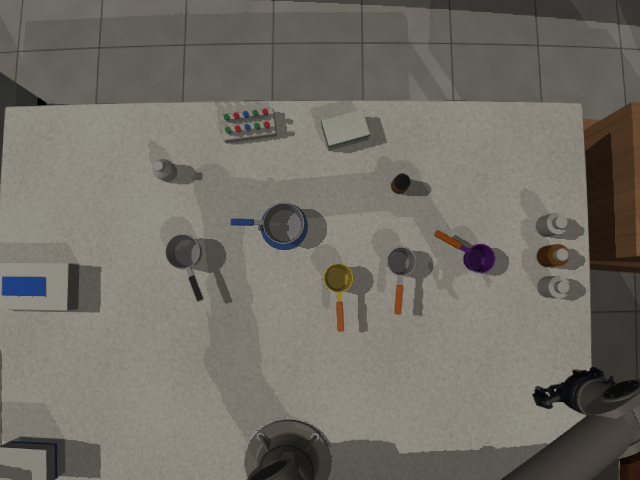

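```bash
cat > h.py <<'E'
import numpy as np, cv2
from bench import monitor, cams, arm
from scipy.spatial.transform import Rotation as Ro
def K(c): 
    f=240/np.tan(np.radians(c["vfov"]/2)); return np.array([[f,0,c["cx"]],[0,f,c["cy"]],[0,0,1.]]), np.array([c["k1"],0,0,0,0.])
def toolpose(s=None):
    s=s or monitor.sense(); T=np.eye(4); T[:3,:3]=Ro.from_euler('xyz',s["eef_rot"]).as_matrix(); T[:3,3]=s["eef_pos"]; return T
def cam(name,T=None):
    c=cams.calibration(name); k,d=K(c)
    P=c["pose"] if name!="wrist" else T@c["T_tool_cam"]
    return k,d,P
def ray(C,px):
    k,d,P=C; u=cv2.undistortPoints(np.array(px,float).reshape(-1,1,2),k,d).reshape(-1,2)
    v=np.c_[u,np.ones(len(u))]@P[:3,:3].T; return P[:3,3],v
def onplane(C,px,z):
    o,v=ray(C,px); return o+v*((z-o[2])/v[:,2])[:,None]
def proj(C,X):
    k,d,P=C; M=np.linalg.inv(P); return cv2.projectPoints(np.array(X,float).reshape(-1,1,3),cv2.Rodrigues(M[:3,:3])[0],M[:3,3],k,d)[0].reshape(-1,2)
E
python3 - <<'E'
import cv2,numpy as np
a=cv2.imread('pics/top0.png'); b=cv2.imread('pics/scene0.png')
A=cv2.resize(a[190:340,140:440],None,fx=2.6,fy=2.6,interpolation=cv2.INTER_CUBIC); cv2.imwrite('pics/c1.png',A)
B=cv2.resize(b[160:340,220:500],None,fx=2.8,fy=2.8,interpolation=cv2.INTER_CUBIC); cv2.imwrite('pics/c2.png',B)
E
```

```text
(no output)
```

View pics/c1.png

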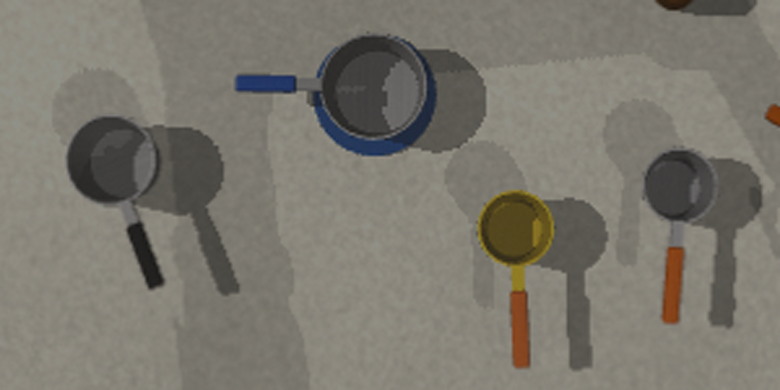

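View pics/c2.png

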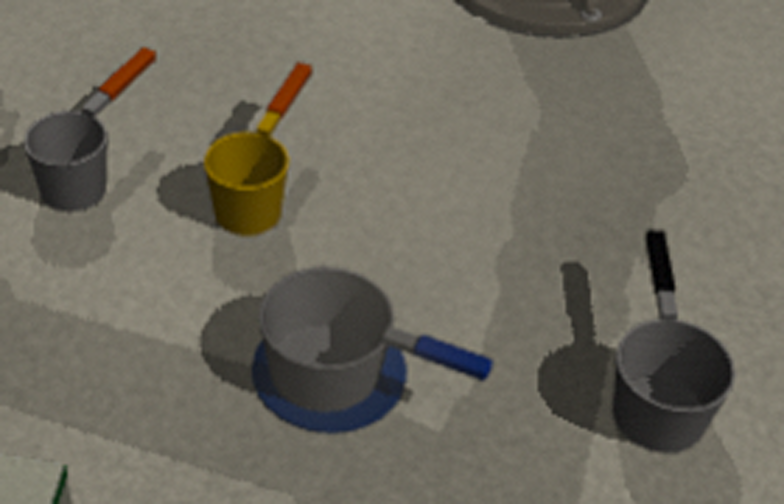

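```bash
cat > m.py <<'E'
from h import *
a=cv2.imread('pics/top0.png'); b=cv2.imread('pics/scene0.png')
Ct=cam("top");Cs=cam("scene")
def mask(im,col):
    h=cv2.cvtColor(im,cv2.COLOR_BGR2HSV)
    if col=='o': return cv2.inRange(h,(3,150,60),(16,255,255))
    if col=='b': return cv2.inRange(h,(105,120,30),(125,255,255))
    return cv2.inRange(h,(0,0,0),(180,255,42))
def ends(im,col,roi):
    x0,y0,x1,y1=roi; m=np.zeros(im.shape[:2],np.uint8); m[y0:y1,x0:x1]=mask(im,col)[y0:y1,x0:x1]
    n,l,s,c=cv2.connectedComponentsWithStats(m); i=1+np.argmax(s[1:,4]); q=np.argwhere(l==i)[:,::-1].astype(np.float32)
    r=cv2.minAreaRect(q); bx=cv2.boxPoints(r); e=[np.linalg.norm(bx[k]-bx[(k+1)%4]) for k in range(4)]
    k=int(np.argmin(e)); p1=(bx[k]+bx[(k+1)%4])/2; p2=(bx[(k+2)%4]+bx[(k+3)%4])/2
    return r[0],p1,p2,s[i,4]
D={'large':('b',(225,212,258,232),(365,275,400,300),103,.075+.004,(283.8,223.5),.068),
'medium':('k',(180,268,210,305),(445,235,470,275),99.5,.075,(183.5,251.5),.064),
'small':('o',(385,270,412,330),(245,170,285,200),95.5,.075,(401.5,261.5),.064)}
for n,(c,rt,rs,dm,zt,rim,zr) in D.items():
    r,p1,p2,ar=ends(a,c,rt); E=onplane(Ct,[p1,p2],zt); R=onplane(Ct,[rim],zr)[0]
    if np.linalg.norm(E[0]-R)>np.linalg.norm(E[1]-R): E=E[::-1]
    d=E[1]-E[0]; L=np.linalg.norm(d); M=E.mean(0); d/=L
    print(n,'len',L,'mid',M,'yaw',np.degrees(np.arctan2(d[1],d[0])),'axis by handle',M-d*dm/1e3,'axis by rim',R, 'yaw2',np.degrees(np.arctan2(*(M-R)[1::-1])))
    rs_,q1,q2,ar2=ends(b,c,rs); S=onplane(Cs,[q1,q2,rs_],zt-.006); print('   scene',q1,q2,ar2,S.round(4).tolist())
# mat: from both
for nm,im,C,roi in(('top',a,Ct,(255,190,312,255)),('scene',b,Cs,(300,260,370,320))):
    m=mask(im,'b');x0,y0,x1,y1=roi;q=np.argwhere(m[y0:y1,x0:x1])[:,::-1]+[x0,y0]
    h=cv2.convexHull(q.astype(np.float32)).reshape(-1,2); P=onplane(C,h,.004); 
    from scipy.optimize import least_squares
    s=least_squares(lambda v:np.hypot(P[:,0]-v[0],P[:,1]-v[1])-.062,P[:,:2].mean(0),loss='soft_l1',f_scale=.002); print('mat',nm,s.x,s.cost)
E
python3 m.py
```

```text
large len 0.05250451880335578 mid [0.61349969 0.11284115 0.079     ] yaw 89.83169307881394 axis by handle [0.61319712 0.00984159 0.079     ] axis by rim [0.60935145 0.00817115 0.068     ] yaw2 87.73046801253449
   scene [368.75116 282.69684] [394.0905  291.74658] 179 [[0.6129, 0.0834, 0.073], [0.6135, 0.1395, 0.073], [0.6132, 0.1117, 0.073]]
medium len 0.060607792813658044 mid [0.44893264 0.22760578 0.075     ] yaw -158.56157860203803 axis by handle [0.54154832 0.26397314 0.075     ] axis by rim [0.53968305 0.26120878 0.064     ] yaw2 -159.68145200617747
   scene [452.86536 241.82695] [457.2115  263.55774] 149 [[0.4146, 0.2134, 0.069], [0.4769, 0.239, 0.069], [0.4464, 0.2265, 0.069]]
small len 0.0697256663775268 mid [ 0.42150115 -0.27462154  0.075     ] yaw 174.74964460844734 axis by handle [ 0.51660047 -0.28336054  0.075     ] axis by rim [ 0.5141995  -0.28490301  0.064     ] yaw2 173.6710103287055
   scene [273.78387 177.7684 ] [257.1449 193.2981] 136 [[0.3803, -0.2744, 0.069], [0.4544, -0.2811, 0.069], [0.418, -0.2778, 0.069]]
mat top [0.61133178 0.01288328] 2.5990350451851756e-05
mat scene [0.60762517 0.01311439] 5.1624873352604265e-05
```

```bash
cat >> h.py <<'E'
def go(x,y,z,yawdeg):
    T=toolpose(); R=Ro.from_euler('xyz',[-np.pi/2,0,np.radians(yawdeg)]).as_matrix()
    rv=Ro.from_matrix(T[:3,:3].T@R).as_rotvec(); d=T[:3,:3].T@(np.array([x,y,z])-T[:3,3])
    print('turn',rv.round(4),'shift',d.round(4),'rows>=',np.ceil(max(np.linalg.norm(d)/.0625,np.degrees(np.linalg.norm(rv))/10.7)))
E
python3 -c "
from h import *
go(.42,-.274,.22,-96)"
```

```text
turn [ 0.0005  0.4866 -0.0017] shift [-0.2386  0.0108  0.2877] rows>= 6.0
```

>>> play_rows --increments '[[[0, 0.487, -0.002, -0.239, 0.011, 0.288, 0.085], [0, 0.487, -0.002, -0.239, 0.011, 0.288, 0.085], [0, 0.487, -0.002, -0.239, 0.011, 0.288, 0.085], [0, 0.487, -0.002, -0.239, 0.011, 0.288, 0.085], [0, 0.487, -0.002, -0.239, 0.011, 0.288, 0.085], [0, 0.487, -0.002, -0.239, 0.011, 0.288, 0.085], [0, 0.487, -0.002, -0.239, 0.011, 0.288, 0.085], [0, 0.487, -0.002, -0.239, 0.011, 0.288, 0.085], [0, 0.487, -0.002, -0.239, 0.011, 0.288, 0.085]]]'

```text
t: 1.23
eef_pos: [0.4194, -0.2758, 0.2201]
eef_rot: [-1.571, -0.002, -1.679]
wrist_force: [0.4, -0.3, 0.3]
grip_width: 0.996
```

```bash
cat >> h.py <<'E'
def shot(tag):
    s=monitor.sense(); T=toolpose(s); im=cams.grab_frame("wrist"); cv2.imwrite(f"pics/{tag}.png",im); np.save(f"pics/{tag}.npy",T)
    print('t',s['t'],s['eef_pos'].round(4),np.degrees(s['eef_rot']).round(2),'F',s['wrist_force'].round(2),'g',round(s['grip_width'],3)); return im,cam("wrist",T)
E
python3 -c "
from h import *
shot('w1')"
```

```text
t 1.225 [ 0.4194 -0.2758  0.2201] [-90.    -0.14 -96.21] F [ 0.38 -0.32  0.29] g 0.996
```

View pics/w1.png

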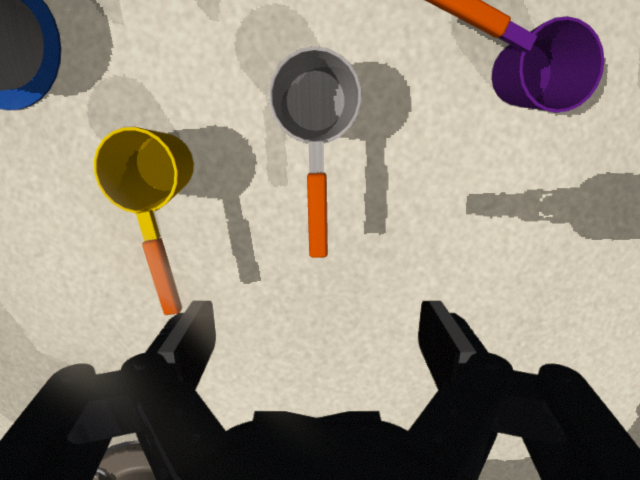

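```bash
cat >> h.py <<'E'
def omask(im):
    h=cv2.cvtColor(im,cv2.COLOR_BGR2HSV); return cv2.inRange(h,(3,180,90),(16,255,255))
def sleeve(m,C,zt,near):
    n,l,s,c=cv2.connectedComponentsWithStats(m); 
    i=min((k for k in range(1,n) if s[k,4]>300),key=lambda k:np.hypot(*(c[k]-near)))
    q=np.argwhere(l==i)[:,::-1].astype(np.float32); bx=cv2.boxPoints(cv2.minAreaRect(q)); e=[np.linalg.norm(bx[k]-bx[(k+1)%4]) for k in range(4)]
    k=int(np.argmin(e)); E=onplane(C,[(bx[k]+bx[(k+1)%4])/2,(bx[(k+2)%4]+bx[(k+3)%4])/2],zt); return E
E
python3 - <<'E'
from h import *
im=cv2.imread('pics/w1.png'); T=np.load('pics/w1.npy'); C=cam('wrist',T)
h=cv2.cvtColor(im,cv2.COLOR_BGR2HSV)
for p in [(272,95),(280,95),(315,95),(345,100),(390,90),(250,60),(450,250),(315,155)]: print(p,h[p[1],p[0]])
E_=sleeve(omask(im),C,.075,(317,215)); print(E_, np.linalg.norm(E_[0]-E_[1]))
print(onplane(C,[(272,95),(360,95),(315.5,47),(315.5,143)],.064))
m=cv2.inRange(h,(0,0,0),(180,25,255)); cv2.imwrite('pics/m.png',m)
E
```

```text
(272, 95) [ 9 19 93]
(280, 95) [ 8 17 60]
(315, 95) [18 15 84]
(345, 100) [  8  18 113]
(390, 90) [ 21  38 134]
(250, 60) [ 23  37 185]
(450, 250) [ 22  33 209]
(315, 155) [  9  15 171]
[[ 0.45798064 -0.27971325  0.075     ]
 [ 0.3869756  -0.27353233  0.075     ]] 0.07127355057163573
[[ 0.52163886 -0.2517491   0.064     ]
 [ 0.51420053 -0.32082199  0.064     ]
 [ 0.55286525 -0.28966886  0.064     ]
 [ 0.48089719 -0.28186976  0.064     ]]
```

View pics/m.png

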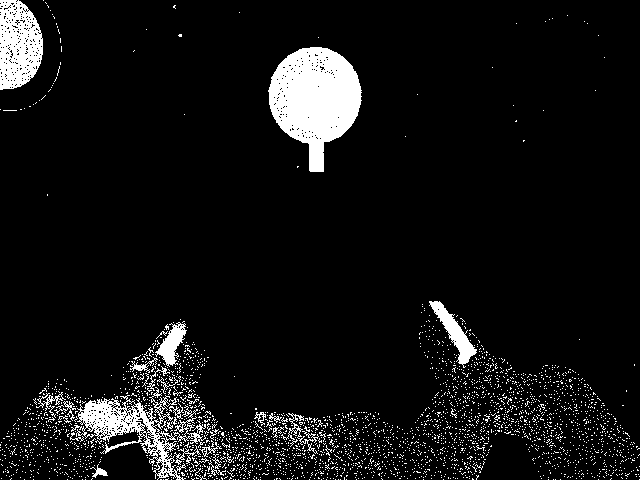

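```bash
python3 -c "
from h import *
go(.50,.02,.24,-90)
go(.452,.2285,.22,-69)"
```

```text
turn [ 1.000e-04 -1.085e-01  2.300e-03] shift [-0.3027 -0.0205  0.0481] rows>= 5.0
turn [ 0.0005 -0.475   0.0023] shift [-0.5048 -0.001  -0.0222] rows>= 9.0
```

>>> play_rows --increments '[[[0, -0.108, 0.002, -0.303, -0.02, 0.048, 0.085], [0, -0.108, 0.002, -0.303, -0.02, 0.048, 0.085], [0, -0.108, 0.002, -0.303, -0.02, 0.048, 0.085], [0, -0.108, 0.002, -0.303, -0.02, 0.048, 0.085], [0, -0.108, 0.002, -0.303, -0.02, 0.048, 0.085], [0, -0.108, 0.002, -0.303, -0.02, 0.048, 0.085], [0, -0.108, 0.002, -0.303, -0.02, 0.048, 0.085]]]'

```text
t: 2.15
eef_pos: [0.4999, 0.0206, 0.2395]
eef_rot: [-1.571, -0.001, -1.57]
wrist_force: [0.0, -0.8, -0.9]
grip_width: 0.994
```

```bash
python3 -c "
from h import *
shot('w2')
go(.452,.2285,.22,-69)"
```

```text
t 2.15 [0.4999 0.0206 0.2395] [-9.002e+01 -5.000e-02 -8.995e+01] F [ 0.03 -0.82 -0.91] g 0.994
turn [ 0.0006 -0.367   0.0009] shift [-0.2086  0.0192 -0.0478] rows>= 4.0
```

View pics/w2.png

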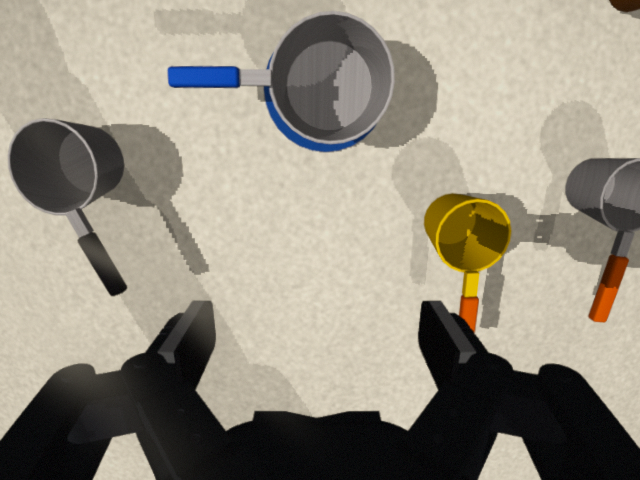

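>>> play_rows --increments '[[[0, -0.367, 0.001, -0.209, 0.019, -0.048, 0.085], [0, -0.367, 0.001, -0.209, 0.019, -0.048, 0.085], [0, -0.367, 0.001, -0.209, 0.019, -0.048, 0.085], [0, -0.367, 0.001, -0.209, 0.019, -0.048, 0.085], [0, -0.367, 0.001, -0.209, 0.019, -0.048, 0.085], [0, -0.367, 0.001, -0.209, 0.019, -0.048, 0.085]]]'

```text
t: 2.95
eef_pos: [0.4523, 0.2283, 0.2205]
eef_rot: [-1.571, -0.001, -1.205]
wrist_force: [0.3, -0.6, -0.1]
grip_width: 0.996
```

```bash
cat >> h.py <<'E'
from scipy.optimize import least_squares
def rimfit(im,C,z,R,near):
    h=cv2.cvtColor(im,cv2.COLOR_BGR2HSV); m=cv2.inRange(h,(0,0,40),(180,25,255))
    m=cv2.morphologyEx(m,cv2.MORPH_CLOSE,np.ones((5,5))); m=cv2.morphologyEx(m,cv2.MORPH_OPEN,np.ones((25,25)))
    n,l,s,c=cv2.connectedComponentsWithStats(m); i=min(range(1,n),key=lambda k:np.hypot(*(c[k]-near)))
    q=np.argwhere(l==i)[:,::-1].astype(np.float32); P=onplane(C,cv2.convexHull(q).reshape(-1,2),z)[:,:2]
    r=least_squares(lambda v:np.hypot(*(P-v[:2]).T)-v[2],[*P.mean(0),R],loss='soft_l1',f_scale=.001)
    r2=least_squares(lambda v:np.hypot(*(P-v[:2]).T)-R,P.mean(0),loss='soft_l1',f_scale=.001)
    print('rim px',c[i],s[i,4],'fit',r.x.round(4),'fixedR',r2.x.round(4)); return r.x
E
python3 - <<'E'
from h import *
im=cv2.imread('pics/w1.png'); C=cam('wrist',np.load('pics/w1.npy')); rimfit(im,C,.064,.037,(315,95))
im=cv2.imread('pics/w2.png'); C=cam('wrist',np.load('pics/w2.npy')); rimfit(im,C,.068,.052,(332,77))
h=cv2.cvtColor(im,cv2.COLOR_BGR2HSV); m=cv2.inRange(h,(105,120,60),(125,255,255)); print(sleeve(m,C,.079,(204,77)))
im,C=shot('w3')
E
```

```text
rim px [314.56264335  94.79171445] 6976 fit [ 0.5171 -0.2853  0.0366] fixedR [ 0.5171 -0.2853]
rim px [331.02096946  77.28156815] 13162 fit [0.6122 0.0083 0.0518] fixedR [0.6121 0.0083]
[[0.61348344 0.08272205 0.079     ]
 [0.61455005 0.13928004 0.079     ]]
t 2.95 [0.4523 0.2283 0.2205] [-9.000e+01 -4.000e-02 -6.904e+01] F [ 0.3  -0.57 -0.14] g 0.996
```

View pics/w3.png

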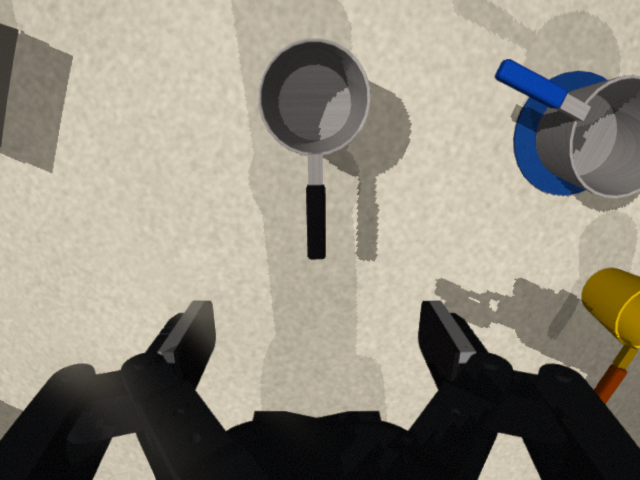

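```bash
python3 - <<'E'
from h import *
im=cv2.imread('pics/w3.png'); C=cam('wrist',np.load('pics/w3.npy')); r=rimfit(im,C,.064,.045,(315,97))
h=cv2.cvtColor(im,cv2.COLOR_BGR2HSV); m=cv2.inRange(h,(0,0,0),(180,255,45)); m[:,:280]=0;m[:,350:]=0;m[280:]=0;m[:180]=0
E=sleeve(m,C,.075,(316,220)); print(E,np.linalg.norm(E[0]-E[1])); d=(E[1]-E[0]); M=E.mean(0)
if E[0,0]<E[1,0]: d=-d
print('sl yaw',np.degrees(np.arctan2(d[1],d[0])),'ctr yaw',np.degrees(np.arctan2(M[1]-r[1],M[0]-r[0])),np.hypot(*(M[:2]-r[:2])))
th=np.arctan2(M[1]-r[1],M[0]-r[0]); g=r[:2]+.095*np.array([np.cos(th),np.sin(th)]); print(g)
yaw=np.degrees(th)+90; print(yaw); go(*g,.05,yaw)
E
```

```text
rim px [313.95025262  96.83715507] 10292 fit [0.5416 0.2645 0.0445] fixedR [0.5416 0.2645]
[[0.47939585 0.23930398 0.075     ]
 [0.42019683 0.21660844 0.075     ]] 0.06340041087501068
sl yaw -159.02433134260127 ctr yaw -158.29535654706305 0.09877234481855711
[0.45330124 0.22935131]
-68.29535654706305
turn [-0.     -0.0135  0.0005] shift [-0.0008  0.1705  0.0012] rows>= 3.0
```

>>> play_rows --increments '[[[0, -0.008, 0, -0.001, 0.06, 0.001, 0.06], [0, -0.008, 0, -0.001, 0.12, 0.001, 0.06], [0, -0.008, 0, -0.001, 0.155, 0.001, 0.06], [0, -0.008, 0, -0.001, 0.17, 0.001, 0.06], [0, -0.008, 0, -0.001, 0.17, 0.001, 0.0], [0, -0.008, 0, -0.001, 0.17, 0.001, 0.0], [0, -0.008, 0, -0.001, 0.17, 0.001, 0.0], [0, -0.008, 0, -0.001, 0.17, 0.001, 0.0], [0, -0.008, 0, -0.001, 0.17, 0.001, 0.0], [0, -0.008, 0, -0.001, 0.17, 0.001, 0.0]]]'

```text
t: 4.25
eef_pos: [0.4528, 0.2329, 0.0518]
eef_rot: [-1.568, 0.0, -1.193]
wrist_force: [-1.2, -0.7, 7.7]
grip_width: 0.17
```

```bash
python3 - <<'E'
from h import *
shot('w4')
E
```

```text
t 4.25 [0.4528 0.2329 0.0518] [-8.985e+01  3.000e-02 -6.835e+01] F [-1.18 -0.68  7.71] g 0.17
```

View pics/w4.png

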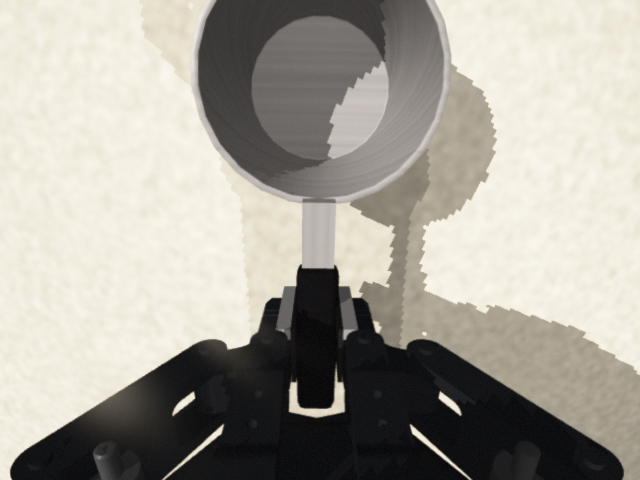

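>>> play_rows --increments '[[[0, 0, 0, 0, -0.02, 0, 0.0], [0, 0, 0, 0, -0.05, 0, 0.0], [0, 0, 0, 0, -0.09, 0, 0.0], [0, 0, 0, 0, -0.12, 0, 0.0], [0, 0, 0, 0, -0.12, 0, 0.0], [0, 0, 0, 0, -0.12, 0, 0.0]]]'

```text
t: 5.05
eef_pos: [0.4509, 0.2317, 0.1694]
eef_rot: [-1.573, 0.0, -1.193]
wrist_force: [-0.2, -0.0, -1.7]
grip_width: 0.171
```

```bash
python3 - <<'E'
from h import *
shot('w5'); cv2.imwrite('pics/s5.png',cams.grab_frame('scene'))
a=cv2.imread('pics/s5.png'); cv2.imwrite('pics/s5c.png',cv2.resize(a[120:340,360:620],None,fx=2.5,fy=2.5))
E
```

```text
t 5.05 [0.4509 0.2317 0.1694] [-9.012e+01  2.000e-02 -6.835e+01] F [-0.19 -0.   -1.71] g 0.171
```

View pics/w5.png

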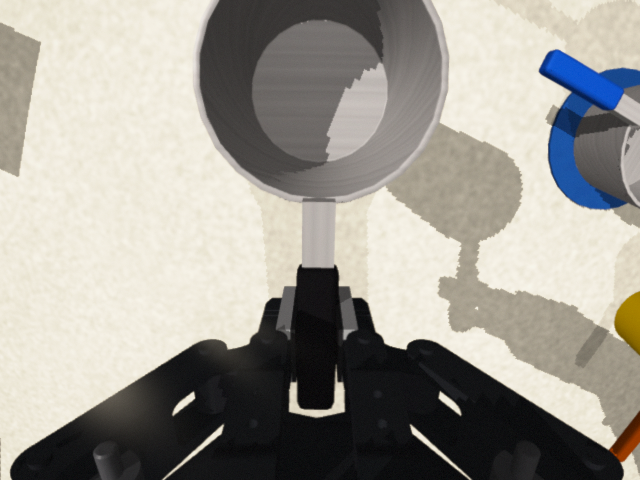

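View pics/s5c.png

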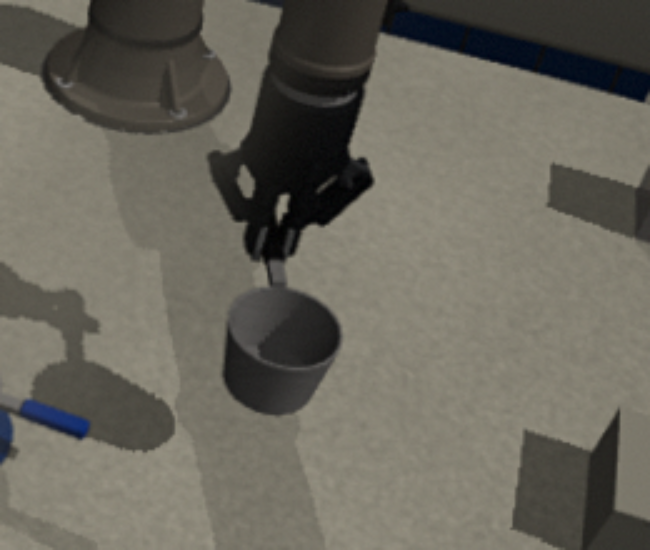

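```bash
cat >> h.py <<'E'
def rimtool(tag,hz,R,near=(320,90)):
    im=cv2.imread(f'pics/{tag}.png'); T=np.load(f'pics/{tag}.npy'); C=cam('wrist',T)
    h=cv2.cvtColor(im,cv2.COLOR_BGR2HSV); m=cv2.inRange(h,(0,0,40),(180,22,235)); m[300:]=0
    m=cv2.morphologyEx(m,cv2.MORPH_CLOSE,np.ones((5,5))); m=cv2.morphologyEx(m,cv2.MORPH_OPEN,np.ones((41,41)))
    n,l,s,c=cv2.connectedComponentsWithStats(m); i=min(range(1,n),key=lambda k:np.hypot(*(c[k]-near)))
    q=np.argwhere(l==i)[:,::-1].astype(np.float32); H=cv2.convexHull(q).reshape(-1,2); H=H[H[:,1]>3]
    o,v=ray(C,H); Ti=T[:3,:3].T; o=Ti@(o-T[:3,3]); v=v@T[:3,:3]
    P=(o+v*((-hz-o[1])/v[:,1])[:,None])[:,[0,2]]
    f=lambda k:least_squares(k,[*P.mean(0),R],loss='soft_l1',f_scale=.001).x
    r=f(lambda v:np.hypot(*(P-v[:2]).T)-v[2]); r2=f(lambda v:np.hypot(*(P-v[:2]).T)-R+0*v[2]); print(tag,s[i],'tool x,z,R',r.round(4),'fixed',r2[:2].round(4)); return r2[:2]
E
python3 - <<'E'
from h import *
rimtool('w4',.0122,.045); rimtool('w5',.0122,.045)
T=np.load('pics/w4.npy'); print(T[:3,:3].T@(np.array([.5416,.2645,.064])-T[:3,3]))
E
```

```text
w4 [  192     0   258   203 44833] tool x,z,R [0.0015 0.0936 0.0451] fixed [0.0015 0.0935]
w5 [  193     0   255   202 44103] tool x,z,R [0.0013 0.093  0.0444] fixed [0.0012 0.0937]
[ 0.00341108 -0.01194887  0.09425822]
```

```bash
python3 - <<'E'
from h import *
im=cv2.imread('pics/w2.png'); C=cam('wrist',np.load('pics/w2.npy')); print('yellow',onplane(C,[(473,234),(470,290)],.064))
go(.5641,-.0721,.17,-30)
E
```

```text
yellow [[ 0.4782304  -0.12801714  0.064     ]
 [ 0.41965205 -0.13320003  0.064     ]]
turn [ 0.0027 -0.6692 -0.0015] shift [ 0.3241 -0.0012 -0.0067] rows>= 6.0
```

>>> play_rows --increments '[[[0, -0.08, 0, 0.03, -0.001, -0.001, 0.0], [0.001, -0.16, 0, 0.075, -0.001, -0.002, 0.0], [0.001, -0.26, 0, 0.125, -0.001, -0.003, 0.0], [0.001, -0.36, -0.001, 0.175, -0.001, -0.004, 0.0], [0.002, -0.46, -0.001, 0.225, -0.001, -0.005, 0.0], [0.002, -0.55, -0.001, 0.275, -0.001, -0.006, 0.0], [0.003, -0.63, -0.001, 0.31, -0.001, -0.007, 0.0], [0.003, -0.669, -0.001, 0.324, -0.001, -0.007, 0.0], [0.003, -0.669, -0.001, 0.324, -0.001, -0.007, 0.0], [0.003, -0.669, -0.001, 0.324, -0.001, -0.007, 0.0]]]'

```text
t: 6.4
eef_pos: [0.5643, -0.07, 0.1706]
eef_rot: [-1.567, 0.0, -0.523]
wrist_force: [-0.1, -0.5, -1.9]
grip_width: 0.175
```

```bash
python3 - <<'E'
from h import *
shot('w6'); t=rimtool('w6',.0122,.045)
T=np.load('pics/w6.npy'); A=T[:3,3]+T[:3,:3]@[t[0],-.0122,t[1]]; print('medium axis',A)
cv2.imwrite('pics/t6.png',cams.grab_frame('top')); a=cv2.imread('pics/t6.png'); cv2.imwrite('pics/t6c.png',cv2.resize(a[170:330,200:420],None,fx=3,fy=3))
go(.5641,-.0721,.10,-30)
E
```

```text
t 6.4 [ 0.5643 -0.07    0.1706] [-8.981e+01  2.000e-02 -2.996e+01] F [-0.09 -0.49 -1.93] g 0.175
w6 [  194     0   254   202 44028] tool x,z,R [0.0017 0.0928 0.0444] fixed [0.0017 0.0935]
medium axis [0.61239883 0.01013697 0.1831096 ]
turn [-0.0034  0.0016  0.0008] shift [ 0.0007  0.0711 -0.0025] rows>= 2.0
```

View pics/w6.png

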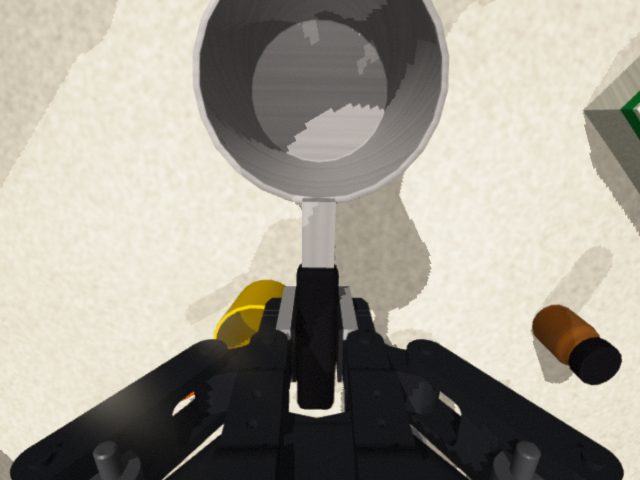

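View pics/t6c.png

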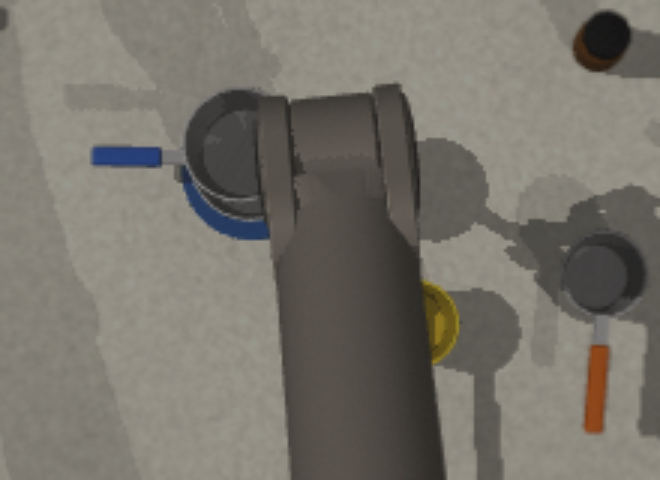

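>>> play_rows --increments '[[[-0.003, 0.001, 0, 0.001, 0.015, -0.002, 0.0], [-0.003, 0.001, 0, 0.001, 0.035, -0.002, 0.0], [-0.003, 0.001, 0, 0.001, 0.055, -0.002, 0.0], [-0.003, 0.001, 0, 0.001, 0.075, -0.002, 0.0], [-0.003, 0.001, 0, 0.001, 0.09, -0.002, 0.0], [-0.003, 0.001, 0, 0.001, 0.097, -0.002, 0.0], [-0.003, 0.001, 0, 0.001, 0.1, -0.002, 0.0], [-0.003, 0.001, 0, 0.001, 0.1, -0.002, 0.0]]]'

```text
t: 7.5
eef_pos: [0.5655, -0.0733, 0.0717]
eef_rot: [-1.57, -0.002, -0.525]
wrist_force: [0.2, -0.9, -1.8]
grip_width: 0.176
```

```bash
python3 - <<'E'
from h import *
shot('w7'); t=rimtool('w7',.0122,.045)
T=np.load('pics/w7.npy'); A=T[:3,3]+T[:3,:3]@[t[0],-.0122,t[1]]; print('medium axis',A)
cv2.imwrite('pics/s7.png',cams.grab_frame('scene')); a=cv2.imread('pics/s7.png'); cv2.imwrite('pics/s7c.png',cv2.resize(a[180:340,260:440],None,fx=3.4,fy=3.4))
E
```

```text
t 7.5 [ 0.5655 -0.0733  0.0717] [-89.97  -0.13 -30.08] F [ 0.17 -0.91 -1.8 ] g 0.176
w7 [  181     0   267   208 47303] tool x,z,R [-0.0007  0.0928  0.0464] fixed [-0.0009  0.0913]
medium axis [0.61044996 0.00613306 0.0839781 ]
```

View pics/w7.png

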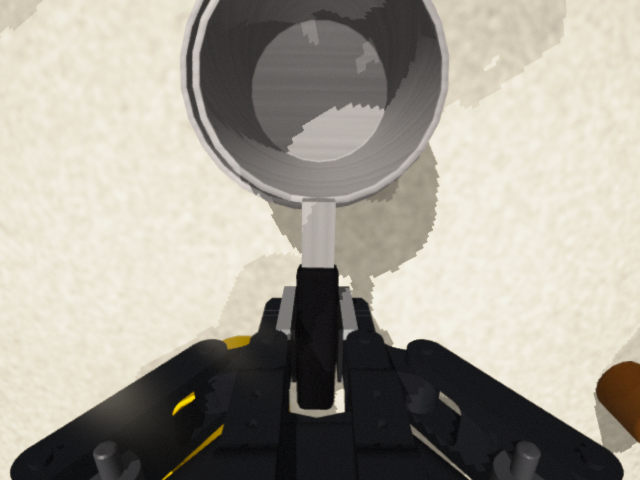

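View pics/s7c.png

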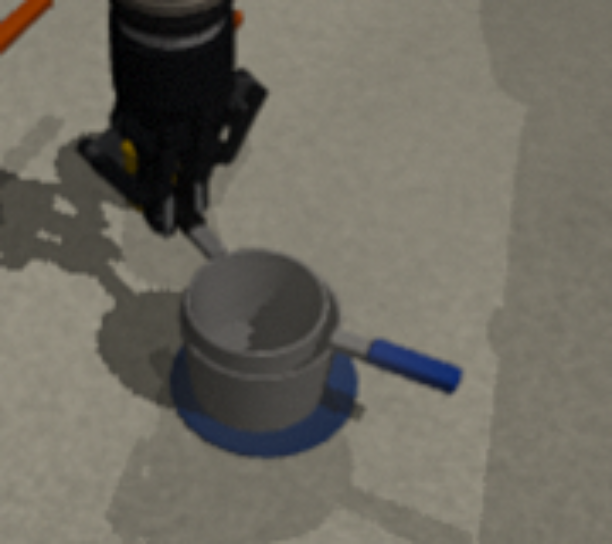

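>>> play_rows --increments '[[[0, 0, 0, -0.0025, 0.003, 0, 0.0], [0, 0, 0, -0.0025, 0.006, 0, 0.0], [0, 0, 0, -0.0025, 0.008, 0, 0.0], [0, 0, 0, -0.0025, 0.01, 0, 0.0], [0, 0, 0, -0.0025, 0.011, 0, 0.0], [0, 0, 0, -0.0025, 0.011, 0, 0.0]]]'

```text
t: 8.35
eef_pos: [0.5631, -0.0724, 0.0607]
eef_rot: [-1.571, -0.002, -0.525]
wrist_force: [-0.5, -1.0, 0.6]
grip_width: 0.17
```

```bash
python3 - <<'E'
from h import *
shot('w8')
E
```

```text
t 8.35 [ 0.5631 -0.0724  0.0607] [-90.    -0.11 -30.09] F [-0.54 -1.    0.59] g 0.17
```

View pics/w8.png

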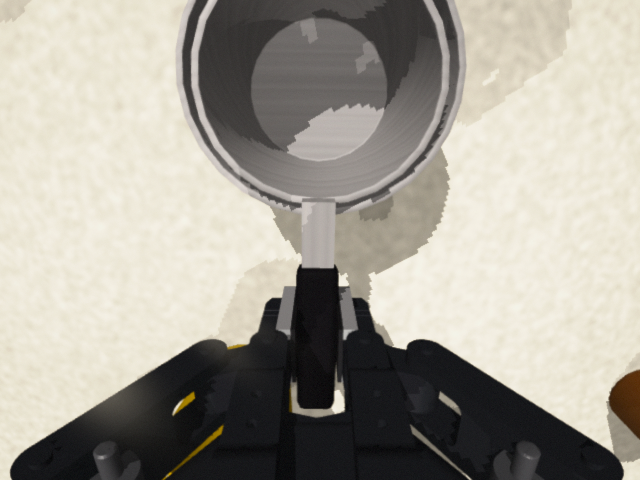

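>>> play_rows --increments '[[[0, 0, 0, 0, 0.001, 0, 0.0], [0, 0, 0, 0, 0.001, 0, 0.0], [0, 0, 0, 0, 0.001, 0, 0.02], [0, 0, 0, 0, 0.001, 0, 0.03], [0, 0, 0, 0, 0.001, 0, 0.04], [0, 0, 0, 0, 0.001, 0, 0.04], [0, 0, 0, 0, 0.001, 0, 0.04]]]'

```text
t: 9.28
eef_pos: [0.563, -0.072, 0.0593]
eef_rot: [-1.57, -0.002, -0.525]
wrist_force: [0.7, -0.7, 0.2]
grip_width: 0.469
```

```bash
python3 - <<'E'
from h import *
shot('w9')
E
```

```text
t 9.275 [ 0.563  -0.072   0.0593] [-89.98  -0.09 -30.08] F [ 0.72 -0.73  0.21] g 0.469
```

View pics/w9.png

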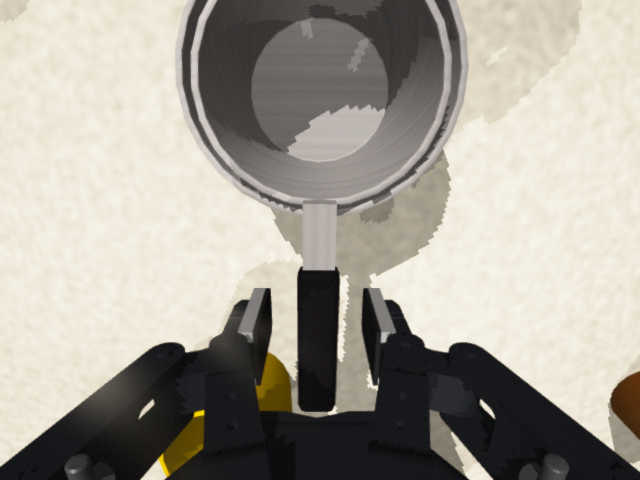

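>>> play_rows --increments '[[[0, 0, 0, 0, -0.03, 0, 0.04], [0, 0, 0, 0, -0.08, 0, 0.05], [0, 0, 0, 0, -0.14, 0, 0.06], [0, 0, 0, 0, -0.18, 0, 0.06], [0, 0, 0, 0, -0.18, 0, 0.06], [0, 0, 0, 0, -0.18, 0, 0.06]]]'

```text
t: 10.07
eef_pos: [0.5621, -0.0721, 0.2387]
eef_rot: [-1.571, -0.001, -0.525]
wrist_force: [-0.3, -0.9, 0.1]
grip_width: 0.705
```

```bash
python3 - <<'E'
from h import *
im,C=shot('w10')
go(.4224,-.2769,.22,-95.5)
E
```

```text
t 10.075 [ 0.5621 -0.0721  0.2387] [-9.002e+01 -4.000e-02 -3.008e+01] F [-0.33 -0.85  0.1 ] g 0.705
turn [ 1.1000e-03  1.1419e+00 -2.0000e-04] shift [-0.0179  0.0182 -0.2471] rows>= 7.0
```

View pics/w10.png

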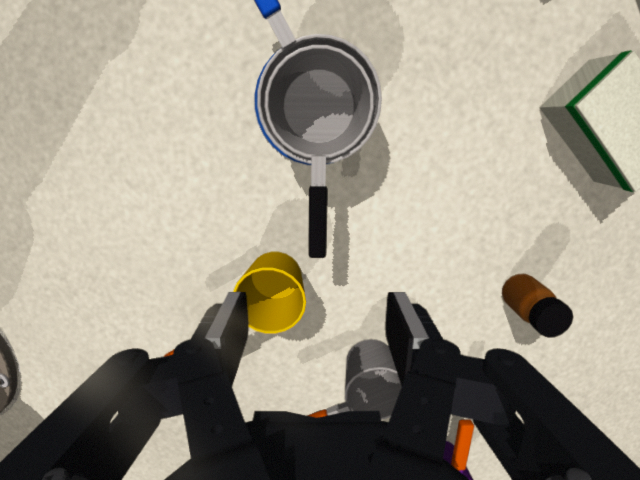

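>>> play_rows --increments '[[[0, 0.18, 0, -0.003, 0.003, -0.04, 0.06], [0, 0.36, 0, -0.006, 0.006, -0.09, 0.06], [0.001, 0.54, 0, -0.009, 0.009, -0.14, 0.06], [0.001, 0.72, 0, -0.012, 0.012, -0.19, 0.06], [0.001, 0.9, 0, -0.015, 0.015, -0.23, 0.06], [0.001, 1.06, 0, -0.018, 0.018, -0.247, 0.06], [0.001, 1.142, 0, -0.018, 0.018, -0.247, 0.06], [0.001, 1.142, 0, -0.018, 0.018, -0.247, 0.06], [0.001, 1.142, 0, -0.018, 0.018, -0.247, 0.06]]]'

```text
t: 11.25
eef_pos: [0.4232, -0.2762, 0.2205]
eef_rot: [-1.57, 0.001, -1.665]
wrist_force: [-0.0, 0.4, 0.5]
grip_width: 0.706
```

```bash
python3 - <<'E'
from h import *
im,C=shot('w11')
r=rimfit(im,C,.064,.037,(315,95)); E=sleeve(omask(im),C,.075,(317,215)); M=E.mean(0)
th=np.arctan2(M[1]-r[1],M[0]-r[0]); g=r[:2]+.095*np.array([np.cos(th),np.sin(th)]); print(E,np.degrees(th),g)
yaw=np.degrees(th)+90-360; print(yaw); go(*g,.05,yaw)
E
```

```text
t 11.25 [ 0.4232 -0.2762  0.2205] [-8.994e+01  6.000e-02 -9.540e+01] F [-0.03  0.42  0.52] g 0.706
rim px [316.98315423 100.21028173] 6886 fit [ 0.517  -0.285   0.0366] fixedR [ 0.517 -0.285]
[[ 0.45796161 -0.27998925  0.075     ]
 [ 0.3863934  -0.27336664  0.075     ]] 174.9669985479643 [ 0.42234014 -0.27669227]
-95.0330014520357
turn [-0.0014 -0.0065 -0.0007] shift [ 0.0007  0.1707 -0.0012] rows>= 3.0
```

View pics/w11.png

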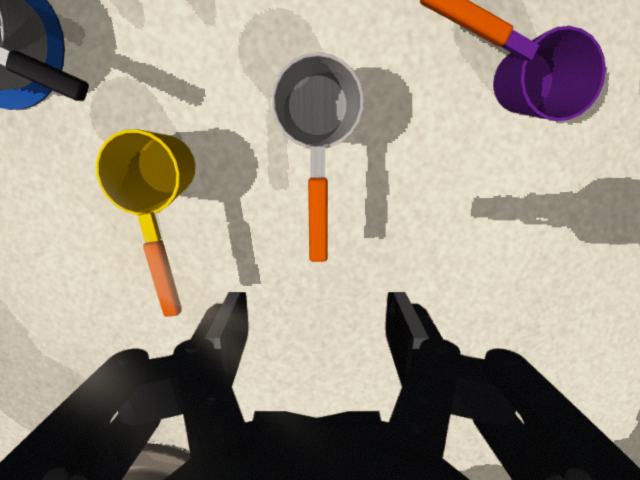

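>>> play_rows --increments '[[[-0.001, -0.006, 0, 0.001, 0.06, -0.001, 0.06], [-0.001, -0.006, 0, 0.001, 0.12, -0.001, 0.06], [-0.001, -0.006, 0, 0.001, 0.155, -0.001, 0.06], [-0.001, -0.006, 0, 0.001, 0.17, -0.001, 0.06], [-0.001, -0.006, 0, 0.001, 0.17, -0.001, 0.0], [-0.001, -0.006, 0, 0.001, 0.17, -0.001, 0.0], [-0.001, -0.006, 0, 0.001, 0.17, -0.001, 0.0], [-0.001, -0.006, 0, 0.001, 0.17, -0.001, 0.0], [-0.001, -0.006, 0, 0.001, 0.17, -0.001, 0.0], [-0.001, -0.006, 0, 0.001, 0.17, -0.001, 0.0]]]'

```text
t: 12.55
eef_pos: [0.4233, -0.2782, 0.0522]
eef_rot: [-1.568, -0.001, -1.661]
wrist_force: [-2.2, -0.4, 5.5]
grip_width: 0.174
```

```bash
python3 - <<'E'
from h import *
shot('w12'); s=monitor.sense(); rimtool('w12',.064-s['eef_pos'][2],.037)
E
```

```text
t 12.55 [ 0.4233 -0.2782  0.0522] [-8.983e+01 -5.000e-02 -9.518e+01] F [-2.17 -0.39  5.46] g 0.174
w12 [  210     0   210   181 32812] tool x,z,R [-0.0007  0.0933  0.0369] fixed [-0.0007  0.0934]
```

View pics/w12.png

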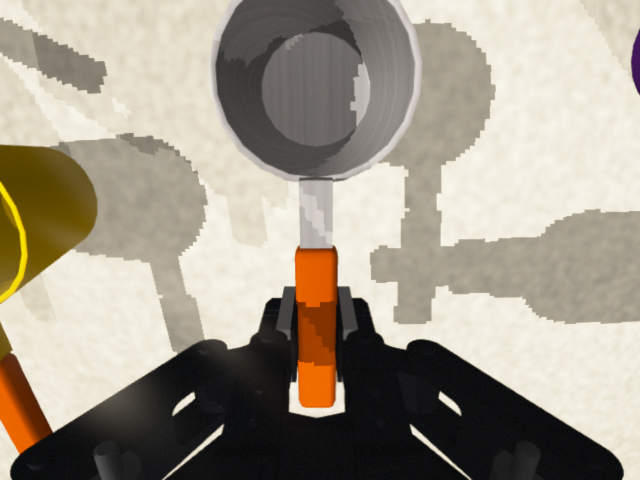

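>>> play_rows --increments '[[[0, 0, 0, 0, -0.02, 0, 0.0], [0, 0, 0, 0, -0.05, 0, 0.0], [0, 0, 0, 0, -0.09, 0, 0.0], [0, 0, 0, 0, -0.125, 0, 0.0], [0, 0, 0, 0, -0.14, 0, 0.0], [0, 0, 0, 0, -0.14, 0, 0.0], [0, 0, 0, 0, -0.14, 0, 0.0]]]'

```text
t: 13.48
eef_pos: [0.4213, -0.277, 0.1895]
eef_rot: [-1.573, 0.002, -1.661]
wrist_force: [0.1, 0.1, -2.1]
grip_width: 0.173
```

```bash
python3 - <<'E'
from h import *
shot('w13'); rimtool('w13',.0118,.037)
im=cv2.imread('pics/w10.png'); C=cam('wrist',np.load('pics/w10.npy')); rimfit(im,C,.068,.052,(318,100))
cv2.imwrite('pics/w10c.png',cv2.resize(im[20:180,240:400],None,fx=3.7,fy=3.7,interpolation=cv2.INTER_CUBIC))
E
```

```text
t 13.475 [ 0.4213 -0.277   0.1895] [-9.010e+01  9.000e-02 -9.516e+01] F [ 0.09  0.05 -2.12] g 0.173
w13 [  212     0   207   182 32319] tool x,z,R [-0.0007  0.0928  0.0364] fixed [-0.0008  0.0934]
rim px [316.87351269  99.28435013] 13195 fit [0.6097 0.0099 0.053 ] fixedR [0.6097 0.0095]
```

View pics/w10c.png

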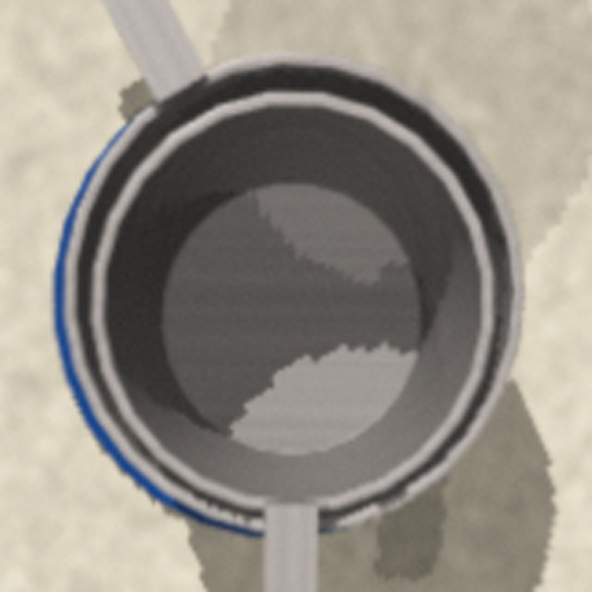

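View pics/w13.png

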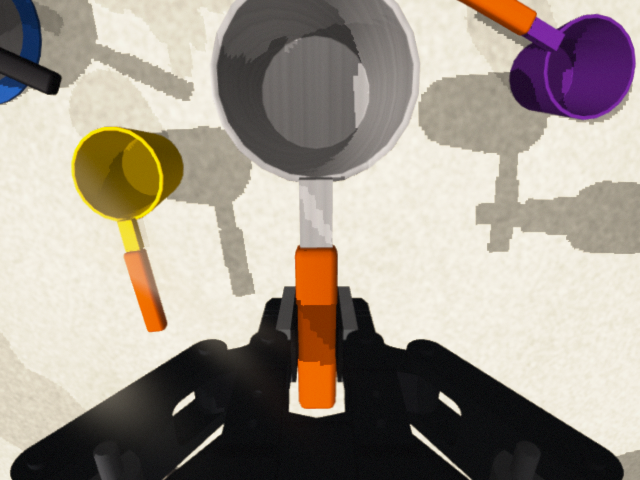

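```bash
python3 - <<'E'
from h import *
C=cam('wrist',np.load('pics/w10.npy')); P=onplane(C,[(240+92/3.7,102.3),(240+495/3.7,102.3),(319.3,20+92/3.7),(319.3,20+517/3.7)],.072)
print(P.round(4)); 
N=(P[:2].mean(0)+P[2:].mean(0))/2; print(N)
N=np.array([.6110,.0082]); yw=np.radians(-105); X=np.array([np.cos(yw),np.sin(yw)]); Z=np.array([-np.sin(yw),np.cos(yw)])
t=N-X*(-.0007)-Z*.0934; print(t); go(*t,.19,-105)
E
```

```text
[[ 0.5725  0.0307  0.072 ]
 [ 0.65   -0.0141  0.072 ]
 [ 0.633   0.0461  0.072 ]
 [ 0.5878 -0.0323  0.072 ]]
[0.61082348 0.00759255 0.072     ]
[0.52060135 0.03169755]
turn [ 0.0019  0.1717 -0.0016] shift [-3.164e-01 -1.000e-04  7.110e-02] rows>= 6.0
```

>>> play_rows --increments '[[[0, 0.02, 0, -0.03, 0, 0.007, 0.0], [0, 0.05, 0, -0.075, 0, 0.017, 0.0], [0.001, 0.08, -0.001, -0.125, 0, 0.028, 0.0], [0.001, 0.11, -0.001, -0.175, 0, 0.04, 0.0], [0.001, 0.13, -0.001, -0.225, 0, 0.05, 0.0], [0.002, 0.15, -0.002, -0.27, 0, 0.06, 0.0], [0.002, 0.165, -0.002, -0.3, 0, 0.068, 0.0], [0.002, 0.172, -0.002, -0.316, 0, 0.071, 0.0], [0.002, 0.172, -0.002, -0.316, 0, 0.071, 0.0], [0.002, 0.172, -0.002, -0.316, 0, 0.071, 0.0]]]'

```text
t: 14.78
eef_pos: [0.5209, 0.0295, 0.1906]
eef_rot: [-1.569, -0.003, -1.834]
wrist_force: [0.7, 0.0, -1.1]
grip_width: 0.177
```

```bash
python3 - <<'E'
from h import *
shot('w14'); rimtool('w14',.0118,.037)
go(.5206,.0317,.09,-105)
E
```

```text
t 14.775 [0.5209 0.0295 0.1906] [ -89.9    -0.15 -105.08] F [ 0.67  0.02 -1.1 ] g 0.177
w14 [  213     0   205   181 32306] tool x,z,R [-0.0007  0.0926  0.0364] fixed [-0.0009  0.0931]
turn [-0.0023 -0.0021  0.0025] shift [-0.0025  0.1008 -0.0013] rows>= 2.0
```

View pics/w14.png

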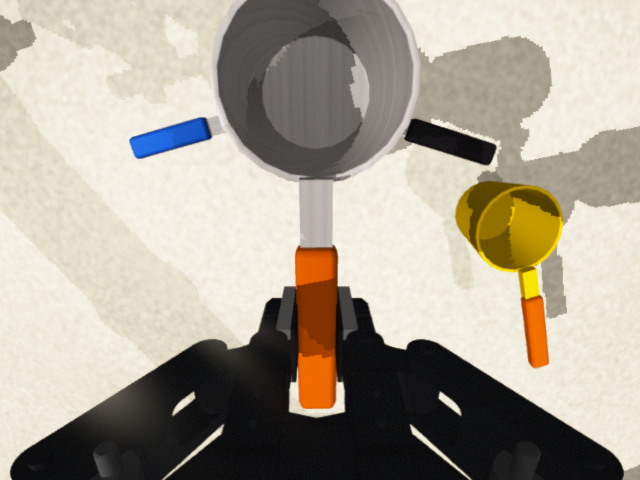

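>>> play_rows --increments '[[[-0.002, -0.002, 0.002, -0.002, 0.02, -0.001, 0.0], [-0.002, -0.002, 0.002, -0.002, 0.045, -0.001, 0.0], [-0.002, -0.002, 0.002, -0.002, 0.07, -0.001, 0.0], [-0.002, -0.002, 0.002, -0.002, 0.09, -0.001, 0.0], [-0.002, -0.002, 0.002, -0.002, 0.104, -0.001, 0.0], [-0.002, -0.002, 0.002, -0.002, 0.111, -0.001, 0.0], [-0.002, -0.002, 0.002, -0.002, 0.113, -0.001, 0.0], [-0.002, -0.002, 0.002, -0.002, 0.113, -0.001, 0.0]]]'

```text
t: 15.82
eef_pos: [0.522, 0.0327, 0.0789]
eef_rot: [-1.568, 0.001, -1.831]
wrist_force: [-0.2, -0.5, -1.9]
grip_width: 0.173
```

```bash
python3 - <<'E'
from h import *
shot('w15'); go(.5206,.0317,.0645,-105)
E
```

```text
t 15.825 [0.522  0.0327 0.0789] [-8.9860e+01  5.0000e-02 -1.0491e+02] F [-0.25 -0.51 -1.95] g 0.173
turn [-0.0028  0.0017 -0.001 ] shift [ 0.0014  0.0146 -0.0013] rows>= 1.0
```

View pics/w15.png

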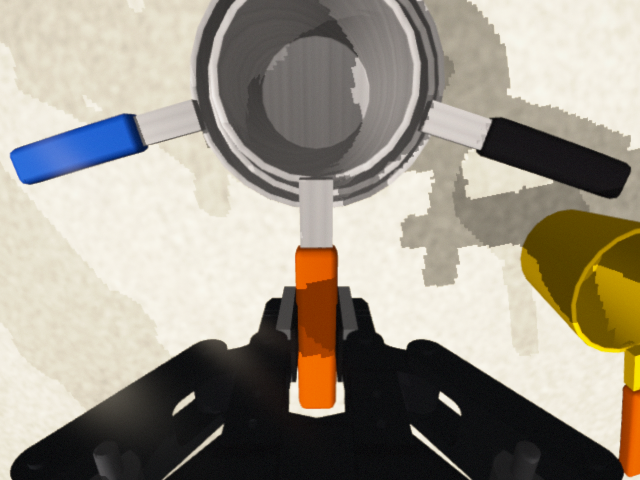

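>>> play_rows --increments '[[[-0.002, 0, 0, 0.001, 0.004, -0.001, 0.0], [-0.002, 0, 0, 0.001, 0.008, -0.001, 0.0], [-0.002, 0, 0, 0.001, 0.011, -0.001, 0.0], [-0.002, 0, 0, 0.001, 0.013, -0.001, 0.0], [-0.002, 0, 0, 0.001, 0.0138, -0.001, 0.0], [-0.002, 0, 0, 0.001, 0.0138, -0.001, 0.0]]]'

```text
t: 16.62
eef_pos: [0.5201, 0.032, 0.0652]
eef_rot: [-1.572, 0.0, -1.831]
wrist_force: [-3.5, -0.6, 5.3]
grip_width: 0.174
```

```bash
python3 - <<'E'
from h import *
shot('w16')
E
```

```text
t 16.625 [0.5201 0.032  0.0652] [ -90.05    0.   -104.9 ] F [-3.48 -0.59  5.33] g 0.174
```

View pics/w16.png

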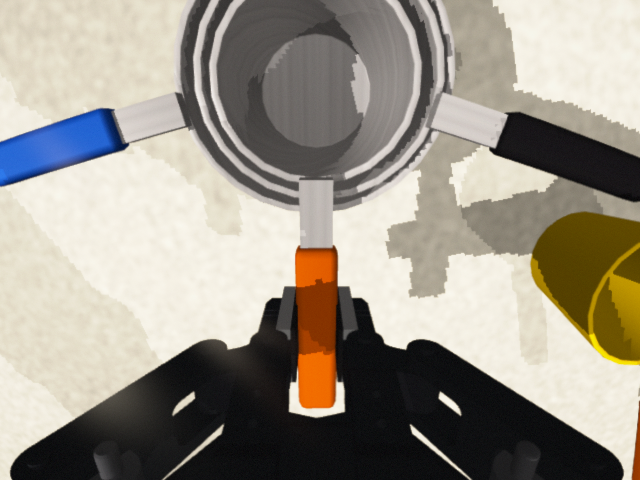

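>>> play_rows --increments '[[[0, 0, 0, 0, 0, 0, 0.0], [0, 0, 0, 0, 0, 0, 0.02], [0, 0, 0, 0, 0, 0, 0.03], [0, 0, 0, 0, 0, 0, 0.04], [0, 0, 0, 0, 0, 0, 0.04], [0, 0, 0, 0, 0, 0, 0.04]]]'

```text
t: 17.42
eef_pos: [0.5204, 0.0319, 0.0646]
eef_rot: [-1.571, 0.001, -1.831]
wrist_force: [0.3, -1.1, -0.1]
grip_width: 0.473
```

```bash
python3 - <<'E'
from h import *
shot('w17')
E
```

```text
t 17.425 [0.5204 0.0319 0.0646] [-9.0020e+01  3.0000e-02 -1.0491e+02] F [ 0.29 -1.08 -0.11] g 0.473
```

View pics/w17.png

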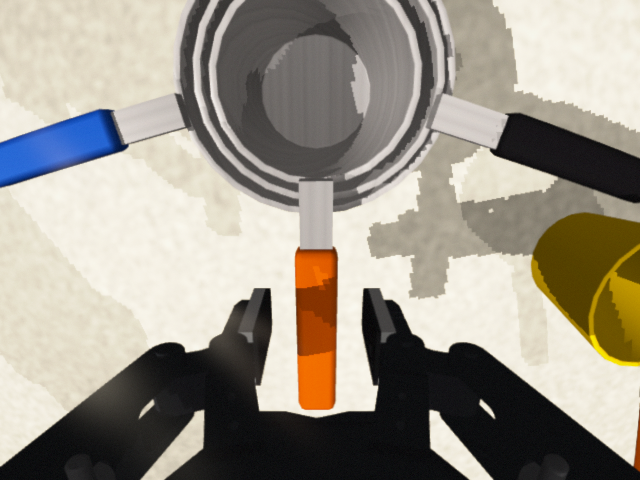

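Released; the fingers are clear on both sides. I'll retreat upward and inspect.

>>> play_rows --increments '[[[0, 0, 0, 0, -0.03, 0, 0.04], [0, 0, 0, 0, -0.08, 0, 0.04], [0, 0, 0, 0, -0.14, 0, 0.04], [0, 0, 0, 0, -0.18, 0, 0.04], [0, 0, 0, 0, -0.18, -0.05, 0.04], [0, 0, 0, 0, -0.18, -0.07, 0.04], [0, 0, 0, 0, -0.18, -0.07, 0.04], [0, 0, 0, 0, -0.18, -0.07, 0.04]]]'

```text
t: 18.48
eef_pos: [0.4535, 0.0494, 0.2446]
eef_rot: [-1.571, 0.001, -1.831]
wrist_force: [-0.3, 0.7, 0.5]
grip_width: 0.469
```

```bash
python3 - <<'E'
from h import *
im,C=shot('w18'); cv2.imwrite('pics/s18.png',cams.grab_frame('scene')); 
a=cv2.imread('pics/s18.png'); cv2.imwrite('pics/s18c.png',cv2.resize(a[220:340,280:440],None,fx=4.5,fy=4.5,interpolation=cv2.INTER_CUBIC))
E
```

```text
t 18.475 [0.4535 0.0494 0.2446] [-9.0000e+01  4.0000e-02 -1.0493e+02] F [-0.29  0.66  0.5 ] g 0.469
```

View pics/w18.png

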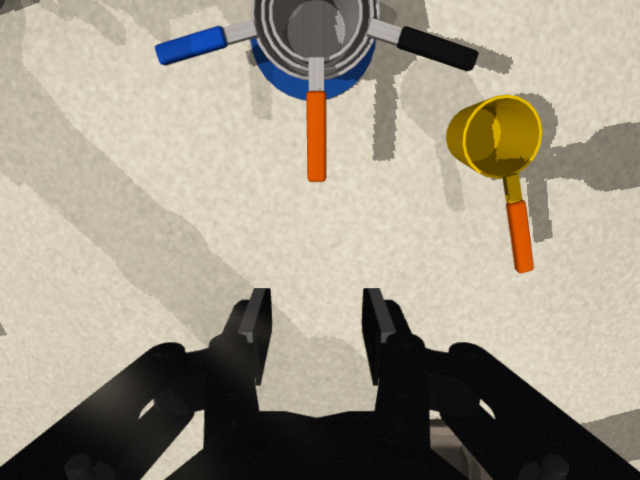

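View pics/s18c.png

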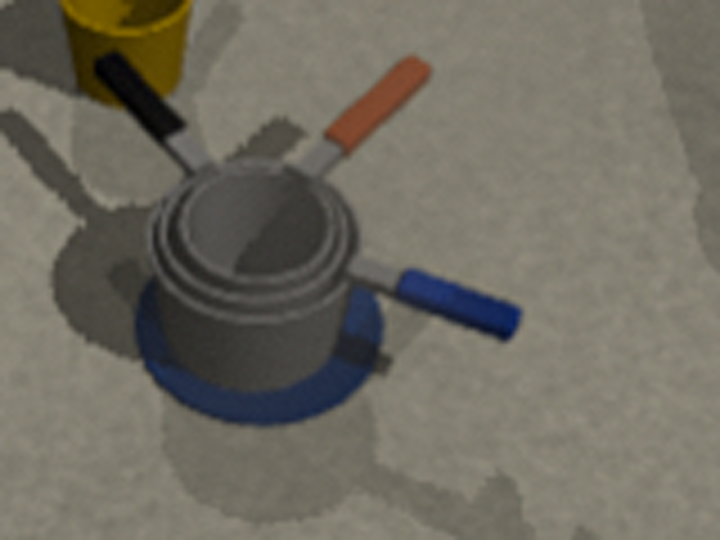

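```bash
python3 - <<'E'
from h import *
im=cv2.imread('pics/w18.png'); a=cv2.imread('pics/s18.png'); C=cam('wrist',np.load('pics/w18.npy')); S=cam('scene')
def cen(im,m,near):
    n,l,s,c=cv2.connectedComponentsWithStats(m); i=min((k for k in range(1,n) if s[k,4]>60),key=lambda k:np.hypot(*(c[k]-near)))
    q=np.argwhere(l==i)[:,::-1].astype(np.float32); return cv2.minAreaRect(q)[0]
def tri(p,q):
    o1,v1=ray(C,[p]);o2,v2=ray(S,[q]);v1=v1[0]/np.linalg.norm(v1);v2=v2[0]/np.linalg.norm(v2)
    t=np.linalg.lstsq(np.c_[v1,-v2],o2-o1,rcond=None)[0]; A=o1+t[0]*v1;B=o2+t[1]*v2; return (A+B)/2,np.linalg.norm(A-B)
hsv=lambda x:cv2.cvtColor(x,cv2.COLOR_BGR2HSV)
R={'b':((105,120,25),(125,255,255)),'o':((2,110,60),(16,255,255)),'k':((0,0,0),(180,255,42))}
G={}
for k,pw,ps in(('b',(190,45),(382,286)),('k',(440,48),(311,241)),('o',(316,137),(364,243))):
    mw=cv2.inRange(hsv(im),*R[k]); ms=cv2.inRange(hsv(a),*R[k]); p=cen(im,mw,pw);q=cen(a,ms,ps); X,e=tri(p,q); G[k]=X; print(k,p,q,X.round(4),round(e,4))
ks=list(G); print([(i+j,round(np.hypot(*(G[i]-G[j])[:2]),3)) for i in ks for j in ks if i<j])
go(.5206,.0317,.26,-105)
E
```

```text
b (190.5825653076172, 45.275238037109375) (381.4853820800781, 287.0401306152344) [0.6144 0.1121 0.0751] 0.0
k (437.300048828125, 48.60000991821289) (309.7500305175781, 240.75003051757812) [ 0.5603 -0.0788  0.0798] 0.0015
o (315.5, 136.0) (363.85284423828125, 242.38490295410156) [0.5186 0.0336 0.0852] 0.0008
[('bk', np.float64(0.198)), ('bo', np.float64(0.124)), ('ko', np.float64(0.12))]
turn [ 0.0006  0.0009 -0.001 ] shift [-0.0002 -0.0156  0.0693] rows>= 2.0
```

>>> play_rows --increments '[[[0, 0, 0, 0, -0.02, 0.05, 0.04], [0, 0, 0, 0, -0.03, 0.07, 0.04], [0, 0, 0, 0, -0.03, 0.07, 0.04], [0, 0, 0, 0, -0.03, 0.07, 0.04]]]'

```text
t: 19.08
eef_pos: [0.5196, 0.032, 0.2738]
eef_rot: [-1.573, 0.0, -1.831]
wrist_force: [0.5, 0.1, -0.1]
grip_width: 0.467
```

```bash
python3 - <<'E'
from h import *
im,C=shot('w19'); x,y=proj(C,[[.611,.008,.07]])[0].astype(int); print(x,y)
cv2.imwrite('pics/w19c.png',cv2.resize(im[max(0,y-75):y+85,x-80:x+80],None,fx=3.7,fy=3.7,interpolation=cv2.INTER_CUBIC))
t=cams.grab_frame('top'); cv2.imwrite('pics/t19.png',t)
E
```

```text
t 19.075 [0.5196 0.032  0.2738] [-9.0150e+01  2.0000e-02 -1.0489e+02] F [ 0.5   0.13 -0.11] g 0.467
316 103
```

View pics/w19c.png

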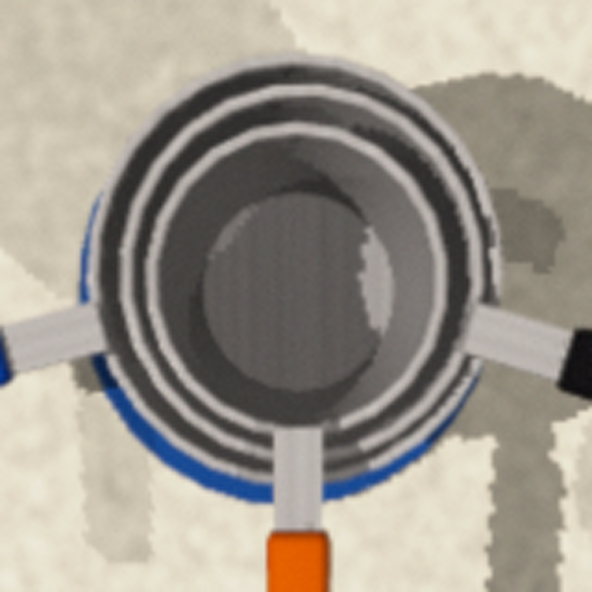

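View pics/t19.png

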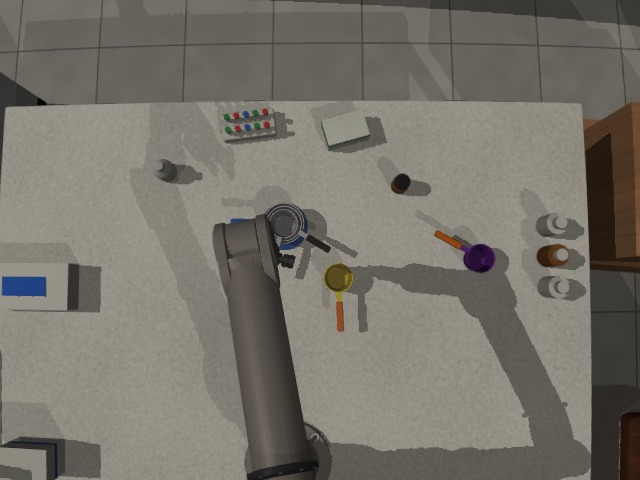

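```bash
python3 -c "
from bench import ticket
print(ticket.hand_in())"
```

```text
the job is handed in; nothing more can be done
None
```

The three dishes are stacked as one nest on the blue mat, and I handed the job in at about 19 s; it reports no verdict. I put the black-handled medium dish into the large one, then the steel orange-handled small dish into the medium one, letting each go only once it was touching down. I left the yellow and purple look-alikes alone.

**Last checks:**
- **Centring:** from above, the three rims are concentric to about 1.5 mm. The large dish is about 5 mm from the mat's centre.
- **Handles:** the sleeve middles are about 120, 124 and 198 mm apart, and no handle lies on another.
- **Bystanders:** the bottle and the jar look unmoved in the top view. The gripper is clear of everything.
- **Seating:** the handle heights from two views came out in steps of 4.7 and 5.4 mm, against a nominal 4 mm. That is within the 2 mm calibration error, so I took both dishes as fully home. I judged level by eye in the pictures and did not measure it.

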